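# Angle an inspection mirror in its guide bush and hold it for the camera

### The job

Take from the rack the mirror whose post fits the bore of the viewing stand's guide bush, slide its post into the bush from above, and turn it until the stand's camera, looking at the middle of the mirror, sees the target disc reflected there. Finish while still gripping the mirror, upright with its post well inside the bush and its middle level with the camera lens (the bush has no clamp and would let it sink). Leave the other mirror hanging in the rack and do not disturb the target arm or the things standing about.

Things in the scene. Friction and masses are not known exactly. Their poses are not given: they have to be found in the camera images.
- slim_mirror: the mirror that fits: round mirror in a black ring on a steel post of 12 mm diameter; loose, about 70 g, 157 mm tall. Origin: centre of the post's foot; z up along the post, x = the way the shiny face looks. Along z: post 0-55 mm (foot chamfered), collar 34 mm across 55-59, neck as thick as the post 59-69, ring 54 mm across and 8 mm thick 69-123, grip tab 121-157. Starts in either hole of the rack
- thick_mirror: the other mirror: the same in every size but with a post and neck of 20 mm diameter, which cannot enter the bush; hangs in the other hole of the rack
- mirror_rack: fixed white rack, 50 x 190 mm top plate, top at 60 mm, open below; origin under its centre on the worktop, z up, y along its length. Two 24 mm holes at y = -55 and +55 mm, in which the mirrors hang by their collars, free to be lifted straight up
- stand: fixed viewing stand; origin on the worktop on the guide bush's axis, z up. Base plate 74 x 74 x 10 mm; on it the bush, an aluminium block 44 x 44 mm, top 60 mm above the worktop, with an upright 16 mm bore right through. One low fixed arm (pointing away and to the left) carries the camera, a swinging low arm (to the left and robot side) the target; nothing is above the bush
- bush_mouth (a point): centre of the bore's mouth, on the bush's top, 60 mm above the worktop; rim chamfered 2 mm
- lens (a point): front centre of the camera's lens, 125 mm above the worktop and 120 mm from the bush's axis, at which it looks. The camera's body (46 mm wide and high, top at 148 mm) lies behind it, farther from the bush
- target (a point): centre of the face of the target: a white disc of 36 mm diameter with a black ring and dot, on a thin post at the end of the swinging arm, facing the bush; also 125 mm above the worktop and 120 mm from the bush's axis
- target_arm (a joint): angle of the target arm about the bush's axis, rad, counterclockwise from above positive; set differently each time, stiff, to be left as it is. At 0 the target stands 90 degrees counterclockwise of the lens, seen from above the bush
- view (a point): invisible reference on the bush's axis at lens height; its x axis points level, half-way between the directions to the lens and to the target: the way the mirror's shiny face must look
- slim_mirror_center (a point): middle of the slim mirror, on its post's axis 96 mm above the foot (shiny face 4.6 mm ahead of it), axes as the mirror's. At the start the face looks to the left and towards the robot
- slim_mirror_tab (a point): middle of the slim mirror's flat black grip tab, on the post's axis 139 mm above the foot; the tab is 12 mm thick along the mirror's x, 26 mm wide along its y, 36 mm tall, free on all sides: take it from above, fingers closing along x
- vial: bystander: screw-cap vial, 30 mm diameter, 73 mm tall, standing; origin under it
- dropper: bystander: dropper bottle, 29 mm diameter, 100 mm tall, standing; origin under it
- pen: bystander: felt marker, 13 x 124 mm, lying; origin under its middle

How it is judged:
On the way, in this order (a step that is already met when the one before it is completed fails the run):
1. the slim mirror is lifted clear of the rack (height (world z) of slim_mirror above 0.063 m and contact force between the fingers and slim_mirror above 0.5 N), for 0.1 s.
2. its post has entered the bush by at least 10 mm (horizontal distance between slim_mirror and bush_mouth below 0.005 m and z of slim_mirror in the frame of stand below 0.05 m), for 0.2 s.
At the end, for the whole second after the job is handed in: Slim mirror gripped (>1 N), still, upright within 0.08 rad, post at least 10 mm into the bush, its middle within 10 mm of lens height, its face half-way between lens and target within 0.09 rad; thick mirror upright in the rack (all of step 2 and z of slim_mirror_center in the frame of lens between -0.01 and 0.01 m and angle between slim_mirror's own z axis and vertical below 0.08 rad and angle between the x axis of slim_mirror and the x axis of view, either way round below 0.09 rad and x of lens in the frame of slim_mirror above 0.03 m and contact force between the fingers and slim_mirror above 1 N and linear speed of slim_mirror below 0.02 m/s and height (world z) of thick_mirror between -0.005 and 0.015 m and angle between thick_mirror's own z axis and vertical below 0.15 rad and horizontal distance between thick_mirror and mirror_rack below 0.08 m); the arm keeps its last pose, push and grip.
It fails at once if the target is shifted by more than 10 mm (distance of target from where it was at the start of the episode above 0.01 m).
It fails at once if the vial, dropper bottle or pen is shoved by more than 30 mm (distance of any of vial, dropper, pen from where it was at the start of the episode above 0.03 m).
It fails at once if the vial or the dropper bottle is tipped over (angle between any of vial, dropper's own z axis and vertical above 0.5 rad).
It also fails if it takes over 42 s, if anything falls off the work surface, if the arm or the gripper's body presses on something with over 40 N, if the wrist force passes 120 N, or if a joint passes its speed limit or range.

### The arm

A 6-joint arm with a two-finger parallel gripper is mounted at the origin on a cart in front of the work surface, level with it; the furniture and walls round the work are solid. World frame = base frame: x ahead of the robot, y to its left, z up, the work surface at z = 0. Lengths are in m, angles in rad, forces in N, time in s.
With the tool pointing down it reaches from about 0.25 to 0.725 m from the base axis. Payload 4 kg.
Tool frame: the origin (TCP) lies on the centre line of the jaws, within the pads' length; the fingertips stand 17 mm ahead of it and the grasp point (between the pads) lies 2 mm behind it; z points along the fingers, x is the direction in which the jaws open and shut, and the axes are right-handed (so a half turn about z gives the same grasp; the last joint's range is limited). The gripper opens to 85 mm and grips with 20 to 120 N. Pads are 22 mm wide; open, the fingers measure 114 mm over their backs; the gripper's body (76 mm by 85 mm) begins 54 mm behind the grasp point. The pads swing forward as they close: fully open they stand 13 mm farther back than shut.
Start: joints at [1.348, 0.241, 0.005, 1.335, 0, 1.571], TCP at [0.11, 0.488, 0.248] pointing down, gripper open.
Joint ranges: [-2.72, 2.72], [-1.05, 1.87], [-1.09, 1.28], [-1.99, 2.15], [-1.42, 1.44], [-3.14, 3.14]. Speed limits (rad/s): [2.79, 2.79, 3.14, 3.14, 3.14, 3.14].

### API

Orientations are given as a unit quaternion [x, y, z, w].
In Python, from workcell import bot gives the robot as it stands.
- The arm moves only by the tool jog_arm, never from a script. Its arguments are lists of equal length, an entry for each row: "jaw": the closure, from 0 (fully open) to 1 (shut); "linear": the shift along the tool's x, y, z in m, a list of three; "delta_rot": the turn, a rotation vector about the tool's x, y, z in degrees, a list of three. A call has exactly 8 rows; each row is the pose to reach, as a shift and turn from the pose commanded when the call began, along the tool's axes at that moment; what a row does not reach only later rows make up. A row lasts 1/12 s, in which the tool goes at most 41.7 mm and 7.16 degrees, less where a joint would pass 70% of its speed; a pose out of reach is approached as far as the arm can. A call with a gripper value outside its range is refused whole. The fingers move at their own pace and stop on an object; the grip force is fixed at half the most. Time passes only in rows, so rows that repeat a pose let the fingers close, or fill a call up. It gives the time, the measured TCP pose, the force and the opening at its end, in the units of the state.
- bot.get_obs(): the state, without advancing time (a new reading comes with each control period).
- bot.camera(name): name is "scene" or "top" or "wrist"; returns (picture, depth): 480x640x3 uint8, red, green, blue; 480x640 float32, m along the optical axis (not along the pixel's ray), 0 where there is no reading.
- bot.calibration(name): a dict with "fovy" (degrees; the focal length in pixels is half the picture's height over the tangent of half this angle, whatever the lens; pixels are square), "cx", "cy" (the principal point, pixels), "origin" and "orientation" of the camera in the world. Camera axes: x right, y down, z forward; pixel columns grow to the right and rows downward; lengths in m; the calibration is good to about 2 mm. A picture is of the moment at which its call begins: read the wrist's pose just before it. calibration takes no time and is no camera call; for the wrist camera it gives the pose at the moment of the call.
- bot.job_done(): hands the job in, once; it reports no verdict.
The state is a dict: "clock": time; "joint_pos": joint angles; "joint_vel": joint speeds; "tau": joint torques, N m; "eef_pos": TCP position; "tool_rot": TCP orientation; "ft_force": force on the tool from outside, world axes, zero at the start; "ft_torque": the same for the moment, N m; "grip_width": finger opening in m.
Only numpy, scipy, OpenCV 4.12 (cv2) and the standard library are available. Lean on these libraries where they do the work, as an engineer would, in place of code of your own. Each camera call takes 0.05 s, during which the arm holds its last target.

## Working session

There is one attempt and no reset: what is moved stays moved. The work goes in short steps, Python scripts to look and compute and a tool call to move; the robot and the scene stay as the last step left them, time stands still between calls to the robot, and variables do not carry over. Pictures are saved under pics/ and viewed, and the job is handed in when it is done.

Besides the shell and the picture viewer there is one more tool, called after "Request:" as name(argument=value, ...) on one line, values as JSON. jog_arm: Moves the arm, as the interface text tells. Its arguments: {"type":"object","properties":{"jaw":{"type":"array","items":{"type":"number"}},"linear":{"type":"array","items":{"type":"array","items":{"type":"number"}}},"delta_rot":{"type":"array","items":{"type":"array","items":{"type":"number"}}}},"required":["jaw","linear","delta_rot"]}

```bash
mkdir -p pics; ls
cat > h.py <<'E'
import numpy as np, cv2
from scipy.spatial.transform import Rotation as R
from workcell import bot
def snap(n,tag):
    c=bot.calibration(n); p,d=bot.camera(n)
    cv2.imwrite(f'pics/{tag}.png',p[:,:,::-1]); np.savez(f'{tag}.npz',p=p,d=d,o=c['origin'],q=c['orientation'],f=240/np.tan(np.radians(c['fovy'])/2),cx=c['cx'],cy=c['cy'])
def load(tag): return np.load(f'{tag}.npz')
def ray(s,u,v):
    r=R.from_quat(s['q']).apply(np.stack([(np.asarray(u)-s['cx'])/s['f'],(np.asarray(v)-s['cy'])/s['f'],np.ones_like(np.asarray(u,float))],-1))
    return s['o'],r
def onz(s,u,v,z):
    o,r=ray(s,u,v); return o+r*((z-o[2])/r[...,2])[...,None]
def dep(s):
    v,u=np.mgrid[0:480,0:640]; o,r=ray(s,u.astype(float),v.astype(float)); P=o+r*s['d'][...,None]; P[s['d']==0]=np.nan; return P
E
python3 - <<'E'
from h import *
for n in ['scene','top']: snap(n,n+'0')
print(bot.get_obs()); 
for n in ['scene','top','wrist']: print(bot.calibration(n))
E
```

```text
pics
{'clock': 0.1, 'joint_pos': array([1.34796251e+00, 2.41354062e-01, 3.88208148e-03, 1.33520208e+00,
       9.08871979e-06, 1.57079090e+00]), 'joint_vel': array([ 0.00051473, -0.00206827,  0.00561307, -0.00036132,  0.0004571 ,
        0.00092173]), 'tau': array([-4.81376464e-04, -3.73137760e+01,  2.53010488e+01,  1.08488413e-02,
       -3.15866919e-05,  5.68860202e-06]), 'eef_pos': array([0.1103789 , 0.48712756, 0.24750257]), 'tool_rot': array([ 7.81341123e-01,  6.24103492e-01, -7.36414725e-04,  5.82395502e-04]), 'ft_force': array([-0.66330838, -0.42965647,  0.63245263]), 'ft_torque': array([ 0.00422133, -0.02953822, -0.04503673]), 'grip_width': 0.08542226869475646}
{'fovy': 46.88926429510867, 'cx': 322.27241498454583, 'cy': 238.55936128283577, 'origin': array([-0.24145966,  1.06933258,  1.03055731]), 'orientation': array([-0.26033112,  0.84950844, -0.43625644,  0.14227945])}
{'fovy': 50.6475951169851, 'cx': 318.4844889637927, 'cy': 240.1252930946929, 'origin': array([0.2216378 , 0.00323631, 1.33497294]), 'orientation': array([ 0.72884583, -0.67679205,  0.07156748, -0.0749292 ])}
{'fovy': 58.22402972582956, 'cx': 312.07384622586466, 'cy': 237.35600429287373, 'origin': array([0.02885577, 0.50593899, 0.37330655]), 'orientation': array([0.77077044, 0.61590713, 0.10094899, 0.12798686])}
```

View pics/scene0.png

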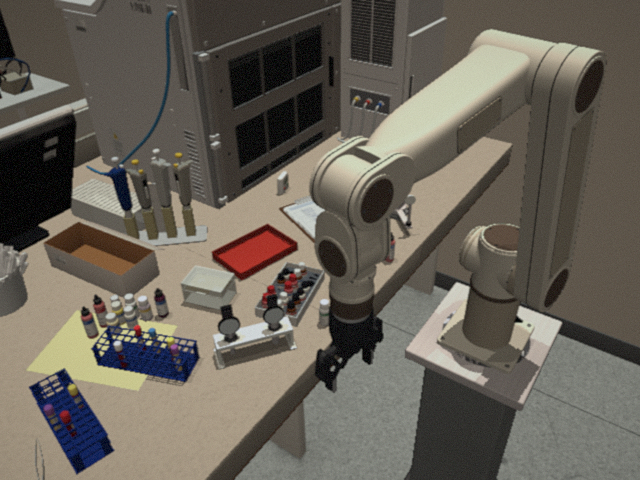

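View pics/top0.png

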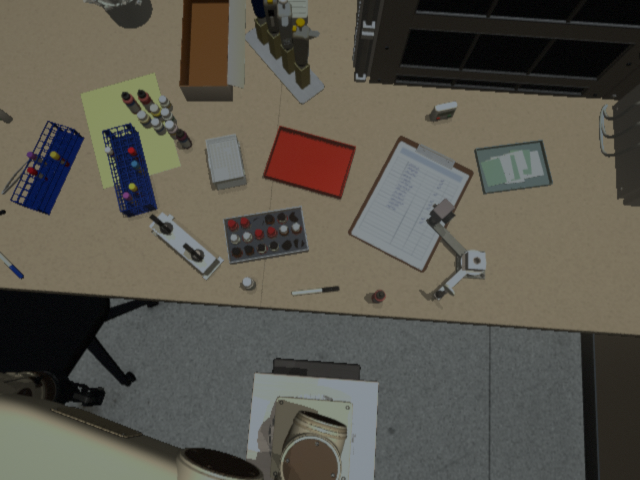

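Run:
```python
from h import *
s=load('top0'); p=s['p'][:,:,::-1]
a=cv2.resize(p[195:315,410:500],None,fx=5,fy=5,interpolation=cv2.INTER_CUBIC)
b=cv2.resize(p[200:290,140:230],None,fx=5,fy=5,interpolation=cv2.INTER_CUBIC)
cv2.imwrite('pics/c1.png',cv2.convertScaleAbs(a,alpha=1.5));cv2.imwrite('pics/c2.png',cv2.convertScaleAbs(b,alpha=1.5))
t=load('scene0')
c=cv2.resize(t['p'][290:370,200:310,::-1],None,fx=7,fy=7,interpolation=cv2.INTER_CUBIC)
cv2.imwrite('pics/c3.png',cv2.convertScaleAbs(c,alpha=1.5))
for u,v,z in [(474,262,.06),(436,212,.14),(437,293,.14),(161,224,.15),(193,253,.15),(152,216,.06),(219,268,.06),(378,296,.1),(248,283,.07),(315,290,.01),(0,263,0)]: print(u,v,onz(s,u,v,z).round(3))
P=dep(s)
for u,v in [(474,262),(440,210),(437,293),(185,240),(210,262)]: print(u,v,P[v,u].round(3))
```

```text
474 262 [ 0.462 -0.38   0.06 ]
436 212 [ 0.564 -0.262  0.14 ]
437 293 [ 0.367 -0.27   0.14 ]
161 224 [0.482 0.398 0.15 ]
193 253 [0.418 0.313 0.15 ]
152 216 [0.521 0.454 0.06 ]
219 268 [0.399 0.266 0.06 ]
378 296 [ 0.354 -0.136  0.1  ]
248 283 [0.365 0.187 0.07 ]
315 290 [0.367 0.019 0.01 ]
0 263 [0.377 0.86  0.   ]Traceback (most recent call last):
  File "<stdin>", line 10, in <module>
  File "h.py", line 14, in dep
    v,u=np.mgrid[0:480,0:640]; o,r=ray(s,u.astype(float),v.astype(float)); P=o+r*s['d'][...,None]; P[s['d']==0]=np.nan; return P
                                   ~~~^^^^^^^^^^^^^^^^^^^^^^^^^^^^^^^^^^^
  File "h.py", line 9, in ray
    r=R.from_quat(s['q']).apply(np.stack([(np.asarray(u)-s['cx'])/s['f'],(np.asarray(v)-s['cy'])/s['f'],np.ones_like(np.asarray(u,float))],-1))
  File "scipy/spatial/transform/_rotation.pyx", line 2580, in scipy.spatial.transform._rotation.Rotation.apply
ValueError: Expected input of shape (3,) or (P, 3), got (480, 640, 3).
```

View pics/c1.png

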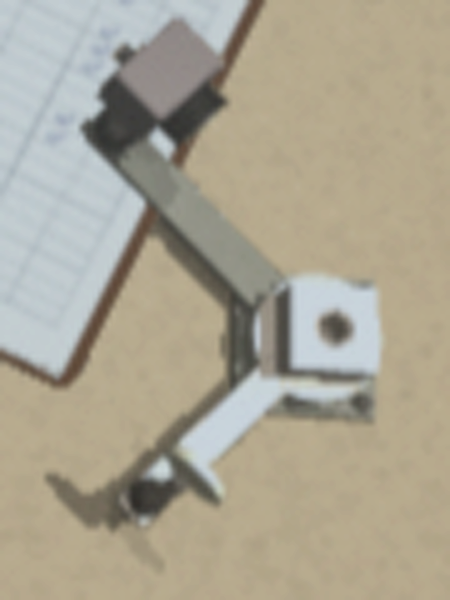

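View pics/c2.png

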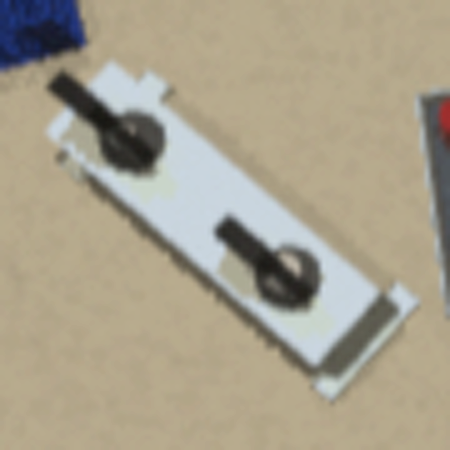

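View pics/c3.png

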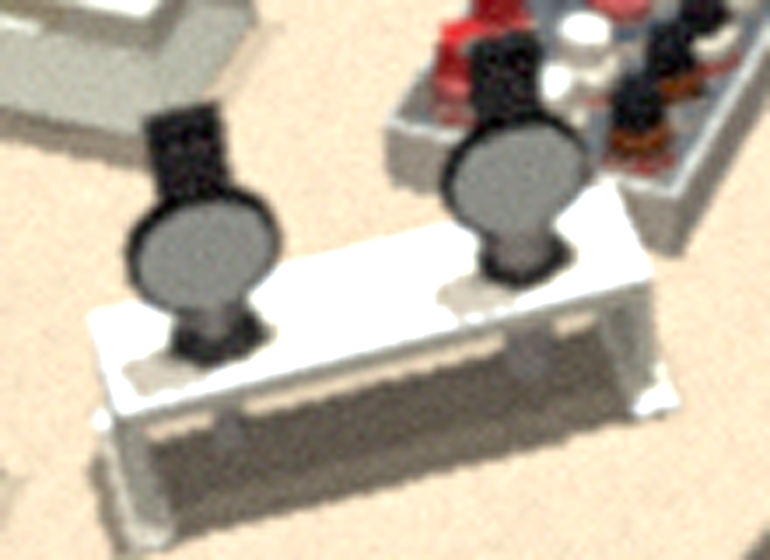

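```bash
python3 - <<'E'
t=open('h.py').read()
t=t.replace("    r=R.from_quat(s['q']).apply(np.stack([","    r=(np.stack([").replace(",-1))\n    return s['o'],r",",-1))@R.from_quat(s['q']).as_matrix().T\n    return s['o'],r")
t+='''
def proj(s,X):
    c=(np.asarray(X)-s['o'])@R.from_quat(s['q']).as_matrix(); return np.stack([s['cx']+s['f']*c[...,0]/c[...,2],s['cy']+s['f']*c[...,1]/c[...,2]],-1)
'''
open('h.py','w').write(t)
E
python3 - <<'E'
from h import *
s=load('top0'); t=load('scene0')
print(proj(t,[[.521,.454,.06],[.399,.266,.06]]))
P=dep(s); print(np.isnan(P[...,2]).mean())
for u,v in [(474,258),(440,210),(452,288),(185,240),(248,283),(378,296),(100,260)]: print(u,v,P[v,u].round(3))
# rack top plate: depth z in .05-.07
m=(abs(P[...,2]-.06)<.006)
mm=np.zeros_like(m);mm[200:290,140:230]=m[200:290,140:230]
m2=np.zeros_like(m);m2[235:285,455:495]=m[235:285,455:495]
for k in (mm,m2):
    n,l,st,c=cv2.connectedComponentsWithStats(k.astype(np.uint8)); i=1+st[1:,4].argmax()
    Q=P[l==i]; r=cv2.minAreaRect((Q[:,:2]*1000).astype(np.float32)); print(st[i],r,np.median(Q[:,2]))
# tabs
for lo in (.13,):
    k=np.zeros_like(m); k[190:290,140:230]=(P[190:290,140:230,2]>lo)&(P[190:290,140:230,2]<.175)
    n,l,st,c=cv2.connectedComponentsWithStats(k.astype(np.uint8))
    for i in range(1,n):
        Q=P[l==i]; print(st[i],np.nanmean(Q,0),cv2.minAreaRect((Q[:,:2]*1000).astype(np.float32)))
E
```

```text
[[211.77124711 343.00947091]
 [299.11121821 317.27265278]]
0.0040104166666666665
474 258 [ 0.473 -0.381  0.058]
440 210 [ 0.568 -0.27   0.147]
452 288 [ 0.399 -0.34   0.002]
185 240 [0.465 0.362 0.058]
248 283 [0.365 0.187 0.073]
378 296 [ 0.355 -0.137  0.09 ]
100 260 [ 0.405  0.597 -0.   ]
[ 149  213   67   61 1152] ((458.68719482421875, 368.6937255859375), (192.80288696289062, 49.847442626953125), 54.22975540161133) 0.059508267952604554
[467 252  19  18 276] ((466.55224609375, -386.3598937988281), (44.31217575073242, 46.687747955322266), 0.17934603989124298) 0.058779981260832725
[149 214  15  13  80] [0.48930397 0.40985632 0.15556376] ((490.5135803222656, 411.8988952636719), (28.675151824951172, 12.413671493530273), 54.295528411865234)
[183 244  13  12  75] [0.42476725 0.32157193 0.15610669] ((426.0944519042969, 323.65875244140625), (25.870946884155273, 12.43956184387207), 54.40273666381836)
```

```bash
cat >> h.py <<'E'
def plan(x,y,z,yaw):
    "shift and turn in current tool axes to a tool-down pose with tool-x at yaw deg"
    o=bot.get_obs(); T=R.from_quat(o['tool_rot']); a=np.radians(yaw)
    G=R.from_matrix(np.array([[np.cos(a),np.sin(a),0],[np.sin(a),-np.cos(a),0],[0,0,-1]]))
    xx=T.as_matrix()[:,0]
    print('t',round(o['clock'],2),'p',o['eef_pos'].round(4),'yaw',np.degrees(np.arctan2(xx[1],xx[0])).round(2),'tilt',np.degrees(np.arccos(-T.as_matrix()[2,2])).round(2),'w',round(o['grip_width'],4),'F',o['ft_force'].round(1))
    print('shift',T.inv().apply(np.array([x,y,z])-o['eef_pos']).round(4),'rot',np.degrees((T.inv()*G).as_rotvec()).round(2))
E
python3 -c "
from h import *
plan(.4905,.4125,.30,144.2)"
```

```text
t 0.1 p [0.1104 0.4871 0.2475] yaw 77.23 tilt 0.11 w 0.0854 F [-0.7 -0.4  0.6]
shift [ 0.0111  0.3872 -0.0525] rot [-6.000e-02  9.000e-02 -6.697e+01]
```

Request:
jog_arm(jaw=[0, 0, 0, 0, 0, 0, 0, 0], linear=[[0.001, 0.02, -0.004], [0.002, 0.05, -0.01], [0.003, 0.085, -0.015], [0.004, 0.12, -0.02], [0.005, 0.155, -0.025], [0.006, 0.19, -0.03], [0.007, 0.225, -0.04], [0.008, 0.26, -0.05]], delta_rot=[[0, 0, -4], [0, 0, -9], [0, 0, -14.5], [0, 0, -20], [0, 0, -25.5], [0, 0, -31], [0, 0, -36.5], [0, 0, -42]])

```text
clock: 0.77
eef_pos: [0.3671, 0.437, 0.2978]
tool_rot: [0.504, 0.864, -0.001, -0.0]
ft_force: [0.9, 0.8, -0.5]
grip_width: 0.0855
```

```bash
python3 -c "
from h import *
plan(.4905,.4125,.30,144.2)"
```

```text
t 0.77 p [0.3671 0.437  0.2978] yaw 119.5 tilt 0.11 w 0.0855 F [ 0.9  0.8 -0.5]
shift [-0.0821  0.0953 -0.0023] rot [-1.10e-01  1.00e-02 -2.47e+01]
```

Request:
jog_arm(jaw=[0, 0, 0, 0, 0, 0, 0, 0], linear=[[-0.02, 0.023, 0], [-0.04, 0.046, 0], [-0.056, 0.065, 0], [-0.068, 0.079, 0], [-0.076, 0.088, 0], [-0.08, 0.093, 0], [-0.082, 0.095, 0], [-0.082, 0.095, 0]], delta_rot=[[0, 0, -5], [0, 0, -10], [0, 0, -15], [0, 0, -19], [0, 0, -22], [0, 0, -24], [0, 0, -24.7], [0, 0, -24.7]])

```text
clock: 1.43
eef_pos: [0.4892, 0.4124, 0.2973]
tool_rot: [0.31, 0.951, -0.001, -0.0]
ft_force: [-0.0, -1.2, 0.6]
grip_width: 0.0855
```

```bash
python3 -c "
from h import *
plan(.4905,.4125,.20,144.2)
snap('wrist','w1')
s=load('w1');P=dep(s)
print(s['o'],np.isnan(P[...,2]).mean())
for zc in [.157]:
    k=(abs(P[...,2]-.158)<.014)
    n,l,st,c=cv2.connectedComponentsWithStats(k.astype(np.uint8))
    for i in range(1,n):
        if st[i,4]>200:
            Q=P[l==i]; print(st[i],np.nanmean(Q,0),cv2.minAreaRect((Q[:,:2]*1000).astype(np.float32)))
"
```

```text
t 1.43 p [0.4892 0.4124 0.2973] yaw 143.86 tilt 0.1 w 0.0855 F [-0.  -1.2  0.6]
shift [-0.001   0.001   0.0973] rot [-0.09 -0.02 -0.34]
[0.43970529 0.34593349 0.42325775] 0.0039680989583333335
[ 295   22   22   52 1105] [0.42892185 0.32504709 0.16165727] ((428.9394226074219, 324.692626953125), (26.173858642578125, 12.261865615844727), 54.04635238647461)
[297 208  20  45 838] [0.49219459 0.41150498 0.16044651] ((493.376220703125, 413.1438903808594), (25.90458106994629, 12.579900741577148), 54.26411819458008)
```

View pics/w1.png

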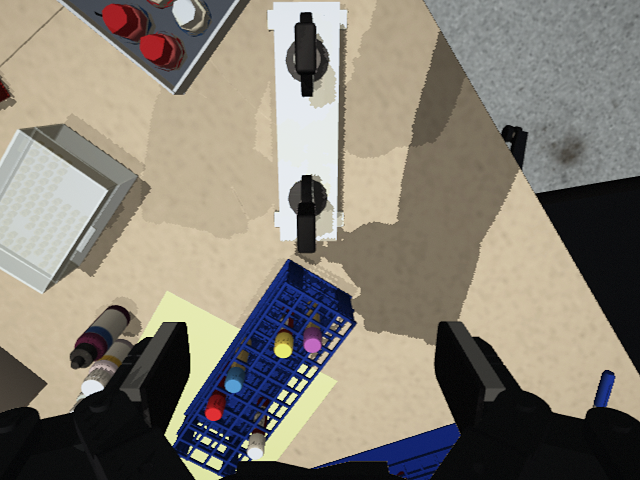

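Run:
```python
from h import *
s=load('scene0'); g=s['p'].astype(int).sum(2)//3
for nm,a in (('hi',(.4911,.4133)),('lo',(.4268,.3241))):
  for z in (.069,.064+.006,.035,.025): 
    u,v=proj(s,[*a,z]); u=int(round(u));v=int(round(v)); print(nm,z,u,v,g[v,u-10:u+11])
  w=proj(s,np.array([[*a,.07]])); print(s['f']*.012/np.linalg.norm(np.array([*a,.07])-s['o']))
```

```text
hi 0.069 232 335 [205 185 132  81  57  55  64  71  78  71  60  52  37  29  67 134 183 193
 199 204 200]
hi 0.07 232 335 [205 185 132  81  57  55  64  71  78  71  60  52  37  29  67 134 183 193
 199 204 200]
hi 0.035 234 345 [157 154 167 188 193 189 183 167 149 130 113 109  98  96  96 100 101 107
 122 126 130]
hi 0.025 234 348 [107  96  91  95  97 100  92  83  78  76  89 117 130 123 115  96  89  89
  69  57  57]
4.831074263175279
lo 0.069 276 324 [214 182 112  61  48  61  78  75  80  70  68  62  48  44  91 146 188 204
 204 204 200]
lo 0.07 276 324 [214 182 112  61  48  61  78  75  80  70  68  62  48  44  91 146 188 204
 204 204 200]
lo 0.035 277 334 [153 154 150 158 175 166 157 154 136 118 113 102  95  96 104 101 106 107
  94  85  80]
lo 0.025 277 337 [ 94  92 101 105 106  84  81  80  76  67  72  77  97 114  96  85  74  62
  72  86  79]
4.787046139359401
```

Run:
```python
from h import *
s=load('scene0')
c=cv2.resize(s['p'][318:360,222:290,::-1],None,fx=11,fy=11,interpolation=cv2.INTER_NEAREST)
cv2.imwrite('pics/c4.png',cv2.convertScaleAbs(c,alpha=2.2))
```

```text
(no output)
```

View pics/c4.png

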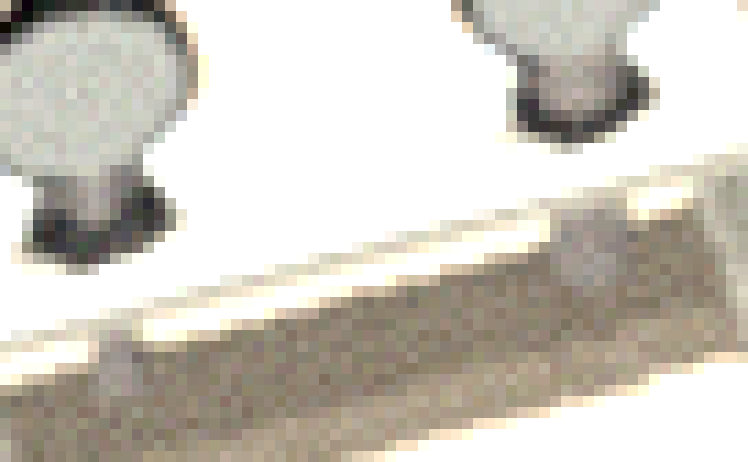

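Request:
jog_arm(jaw=[0, 0, 0, 0, 0, 0, 0, 0], linear=[[-0.0015, 0.0018, 0.02], [-0.0015, 0.0018, 0.045], [-0.0015, 0.0018, 0.07], [-0.0015, 0.0018, 0.095], [-0.0015, 0.0018, 0.118], [-0.0015, 0.0018, 0.136], [-0.0015, 0.0018, 0.147], [-0.0015, 0.0018, 0.152]], delta_rot=[[0, 0, -0.3], [0, 0, -0.3], [0, 0, -0.3], [0, 0, -0.3], [0, 0, -0.3], [0, 0, -0.3], [0, 0, -0.3], [0, 0, -0.3]])

```text
clock: 2.15
eef_pos: [0.4894, 0.413, 0.1443]
tool_rot: [0.307, 0.952, -0.002, -0.001]
ft_force: [-0.7, 0.7, -0.4]
grip_width: 0.0854
```

```bash
python3 -c "
from h import *
plan(.4915,.413,.145,144.2)
snap('wrist','w2')"
```

```text
t 2.15 p [0.4894 0.413  0.1443] yaw 144.26 tilt 0.21 w 0.0854 F [-0.7  0.7 -0.4]
shift [-0.0017  0.0012 -0.0007] rot [-0.2  -0.05  0.06]
```

View pics/w2.png

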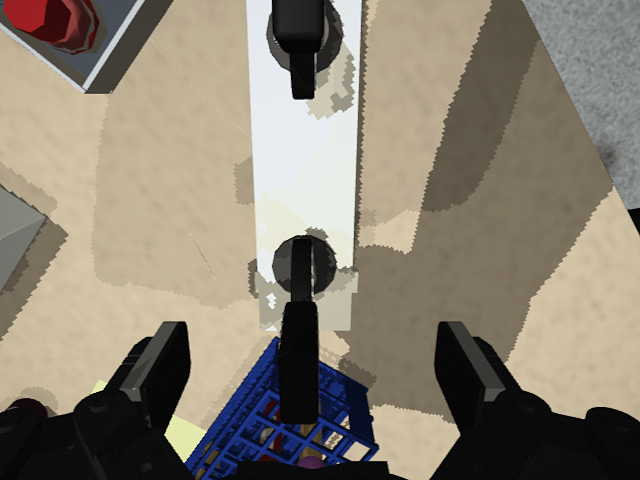

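Request:
jog_arm(jaw=[0, 0, 0.5, 0.7, 1, 1, 1, 1], linear=[[-0.002, 0.001, 0], [-0.0035, 0.001, 0], [-0.0035, 0.001, 0], [-0.0035, 0.001, 0], [-0.0035, 0.001, 0], [-0.0035, 0.001, 0], [-0.0035, 0.001, 0], [-0.0035, 0.001, 0]], delta_rot=[[0, 0, 0], [0, 0, 0], [0, 0, 0], [0, 0, 0], [0, 0, 0], [0, 0, 0], [0, 0, 0], [0, 0, 0]])

```text
clock: 2.87
eef_pos: [0.4945, 0.4122, 0.1464]
tool_rot: [0.307, 0.952, 0.0, 0.0]
ft_force: [-0.2, 0.1, 0.1]
grip_width: 0.0123
```

Request:
jog_arm(jaw=[1, 1, 1, 1, 1, 1, 1, 1], linear=[[0, 0, 0], [0, 0, 0], [0, 0, -0.004], [0, 0, -0.01], [0, 0, -0.018], [0, 0, -0.026], [0, 0, -0.034], [0, 0, -0.04]], delta_rot=[[0, 0, 0], [0, 0, 0], [0, 0, 0], [0, 0, 0], [0, 0, 0], [0, 0, 0], [0, 0, 0], [0, 0, 0]])

```text
clock: 3.53
eef_pos: [0.4949, 0.4125, 0.1881]
tool_rot: [0.307, 0.952, 0.001, 0.001]
ft_force: [0.6, -0.5, -0.4]
grip_width: 0.0114
```

```bash
python3 -c "
from h import *
plan(.4915,.413,.32,144.2)
snap('wrist','w3')"
```

```text
t 3.53 p [0.4949 0.4125 0.1881] yaw 144.23 tilt 0.11 w 0.0114 F [ 0.6 -0.5 -0.4]
shift [ 0.003  -0.0013 -0.1319] rot [0.11 0.03 0.03]
```

View pics/w3.png

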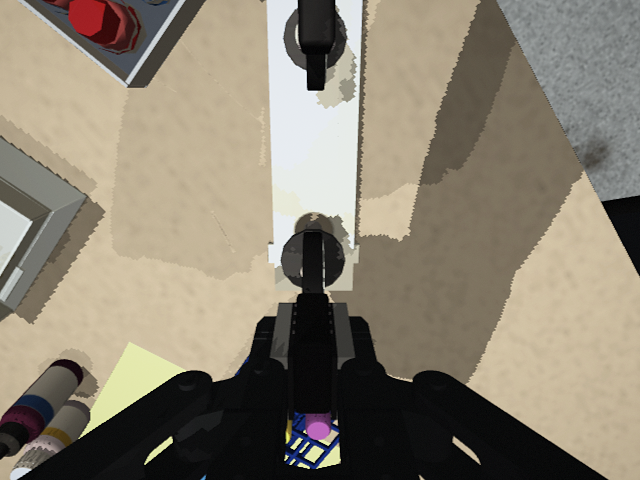

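Request:
jog_arm(jaw=[1, 1, 1, 1, 1, 1, 1, 1], linear=[[0, 0, -0.015], [0, 0, -0.035], [0, 0, -0.058], [-0.003, -0.004, -0.08], [-0.008, -0.012, -0.1], [-0.017, -0.025, -0.115], [-0.028, -0.042, -0.125], [-0.042, -0.063, -0.13]], delta_rot=[[0, 0, 0], [0, 0, 0], [0, 0, 0], [0, 0, 0], [0, 0, 0], [0, 0, 1], [0, 0, 2], [0, 0, 4]])

```text
clock: 4.25
eef_pos: [0.4919, 0.3363, 0.3181]
tool_rot: [0.34, 0.94, 0.001, 0.001]
ft_force: [-0.8, 0.1, -0.5]
grip_width: 0.0111
```

```bash
python3 -c "
from h import *
plan(.466,-.386,.32,89)"
```

```text
t 4.25 p [0.4919 0.3363 0.3181] yaw 140.2 tilt 0.16 w 0.0111 F [-0.8  0.1 -0.5]
shift [-0.4424 -0.5715 -0.0032] rot [ 1.70e-01 -3.00e-02  5.12e+01]
```

Request:
jog_arm(jaw=[1, 1, 1, 1, 1, 1, 1, 1], linear=[[-0.018, -0.023, 0], [-0.037, -0.047, 0], [-0.056, -0.072, 0], [-0.075, -0.097, 0], [-0.094, -0.121, -0.001], [-0.113, -0.146, -0.001], [-0.132, -0.17, -0.002], [-0.151, -0.195, -0.002]], delta_rot=[[0, 0, 2], [0, 0, 4], [0, 0, 6], [0, 0, 8], [0, 0, 10], [0, 0, 12], [0, 0, 14], [0, 0, 16]])

```text
clock: 4.92
eef_pos: [0.4823, 0.0879, 0.3186]
tool_rot: [0.469, 0.883, 0.0, 0.0]
ft_force: [0.3, -0.3, -0.3]
grip_width: 0.0112
```

```bash
python3 -c "
from h import *
plan(.466,-.386,.32,89)"
```

```text
t 4.92 p [0.4823 0.0879 0.3186] yaw 124.07 tilt 0.02 w 0.0112 F [ 0.3 -0.3 -0.3]
shift [-0.3834 -0.279  -0.0013] rot [2.000e-02 1.000e-02 3.507e+01]
```

Request:
jog_arm(jaw=[1, 1, 1, 1, 1, 1, 1, 1], linear=[[-0.026, -0.019, 0], [-0.052, -0.038, 0], [-0.078, -0.057, 0], [-0.104, -0.076, 0], [-0.13, -0.095, -0.001], [-0.156, -0.114, -0.001], [-0.182, -0.132, -0.001], [-0.205, -0.149, -0.001]], delta_rot=[[0, 0, 2.5], [0, 0, 5], [0, 0, 7.5], [0, 0, 10], [0, 0, 12.5], [0, 0, 15], [0, 0, 17.5], [0, 0, 20]])

```text
clock: 5.58
eef_pos: [0.4741, -0.1656, 0.3195]
tool_rot: [0.616, 0.788, -0.0, 0.0]
ft_force: [0.7, -0.0, -1.0]
grip_width: 0.0114
```

```bash
python3 -c "
from h import *
plan(.466,-.386,.32,89)"
```

```text
t 5.58 p [ 0.4741 -0.1656  0.3195] yaw 103.99 tilt 0.02 w 0.0114 F [ 0.7 -0.  -1. ]
shift [-0.2119 -0.0611 -0.0004] rot [ 0.    0.02 14.99]
```

Request:
jog_arm(jaw=[1, 1, 1, 1, 1, 1, 1, 1], linear=[[-0.026, -0.008, 0], [-0.052, -0.015, 0], [-0.076, -0.022, 0], [-0.096, -0.028, 0], [-0.112, -0.032, 0], [-0.122, -0.035, 0], [-0.128, -0.037, 0], [-0.13, -0.037, 0]], delta_rot=[[0, 0, 3], [0, 0, 6], [0, 0, 9], [0, 0, 11], [0, 0, 13], [0, 0, 14], [0, 0, 15], [0, 0, 15]])

```text
clock: 6.25
eef_pos: [0.4707, -0.2991, 0.3192]
tool_rot: [0.713, 0.702, -0.0, -0.0]
ft_force: [0.4, 0.8, -1.7]
grip_width: 0.0111
```

```bash
python3 -c "
from h import *
plan(.466,-.386,.32,89)
snap('wrist','w4'); snap('top','top4')
p=load('top4')['p'][190:320,400:510,::-1]
cv2.imwrite('pics/c5.png',cv2.convertScaleAbs(cv2.resize(p,None,fx=4.5,fy=4.5,interpolation=cv2.INTER_CUBIC),alpha=1.4))
"
```

```text
t 6.25 p [ 0.4707 -0.2991  0.3192] yaw 89.12 tilt 0.03 w 0.0111 F [ 0.4  0.8 -1.7]
shift [-0.0869 -0.0033 -0.0008] rot [-0.03 -0.01  0.12]
```

View pics/w4.png

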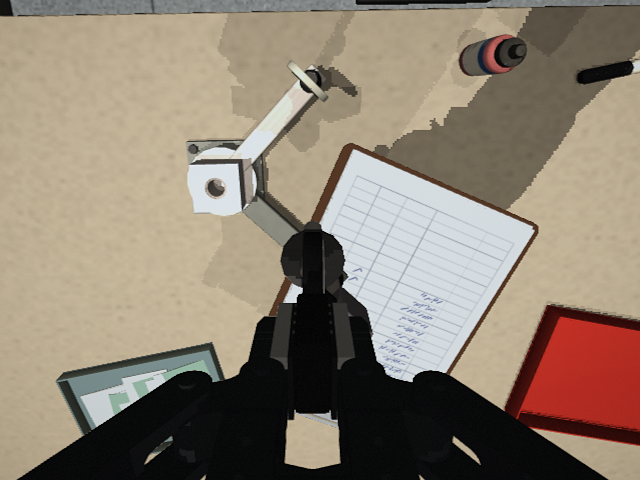

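View pics/c5.png

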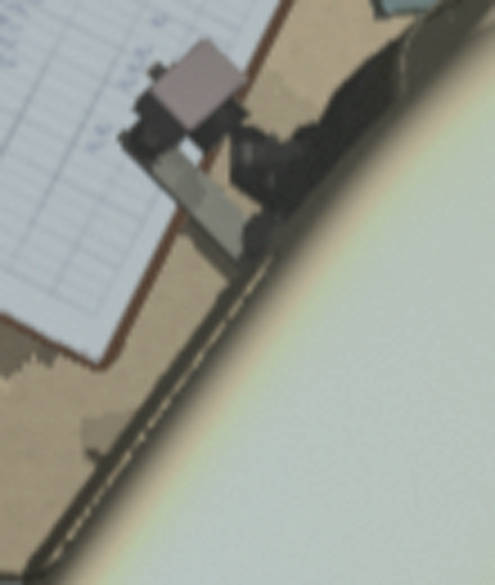

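Run:
```python
from h import *
for tag,(u0,u1,v0,v1) in (('w4',(198,232,172,204)),('top0',(472,483,255,266))):
    s=load(tag); g=s['p'].astype(float).mean(2); 
    sub=g[v0:v1,u0:u1]; print(tag,sub.max(),sub.min())
    if tag=='top0': print(sub.astype(int))
    th=(sub.max()+sub.min())/2
    k=(sub<th).astype(np.uint8)
    n,l,st,c=cv2.connectedComponentsWithStats(k); i=1+st[1:,4].argmax()
    cc,_=cv2.findContours((l==i).astype(np.uint8),cv2.RETR_EXTERNAL,cv2.CHAIN_APPROX_NONE)
    print(st[i],c[i]+[u0,v0], cv2.minEnclosingCircle(cc[0]))
    u,v=c[i]+[u0,v0]; print(onz(s,u,v,.06).round(4),onz(s,u,v,.058).round(4))
    P=dep(s)
    if tag=='w4': reg=(slice(150,220),slice(185,250))
    else: reg=(slice(245,280),slice(460,490))
    k=np.zeros(g.shape,np.uint8);k[reg]=abs(P[reg][...,2]-.06)<.006
    n,l,st,c=cv2.connectedComponentsWithStats(k); i=1+st[1:,4].argmax()
    Q=P[l==i]; print('plate',cv2.minAreaRect((Q[:,:2]*1000).astype(np.float32)),np.median(Q[:,2]))
    # camera & target depth
    m=(P[...,2]>.1)&(P[...,2]<.16)&(P[...,0]>.25)&(P[...,1]<-.15)&(P[...,1]>-.4)
    n,l,st,c=cv2.connectedComponentsWithStats(m.astype(np.uint8))
    for i in range(1,n):
        if st[i,4]>10: Q=P[l==i];print(st[i],Q.mean(0).round(4),cv2.minAreaRect((Q[:,:2]*1000).astype(np.float32)))
```

```text
w4 232.33333333333334 43.333333333333336
[  8   8  19  17 196] [214.63265306 188.54081633] ((17.05555534362793, 14.94444465637207), 9.452057838439941)
[ 0.4695 -0.3874  0.06  ] [ 0.4699 -0.3879  0.058 ]
plate ((469.07427978515625, -386.36712646484375), (44.199432373046875, 44.50250244140625), 0.5608648061752319) 0.060183762203302876
[287  60  42  42 524] [ 0.3801 -0.3002  0.1354] ((379.0143737792969, -299.0702209472656), (35.6292724609375, 10.391026496887207), 45.65803146362305)
[325 287  49  50 642] [ 0.5548 -0.2687  0.1242] ((555.318115234375, -270.3370056152344), (47.42437744140625, 9.835088729858398), 59.29896545410156)
top0 140.66666666666666 48.666666666666664
[[140 140 140 139 139 138 139 139 139 140 139]
 [139 139 137 134 130 125 135 138 140 140 140]
 [139 136 125 113 101  93 117 130 138 140 139]
 [138 128  95  76  61  64  84 106 131 139 139]
 [138 118  72  59  52  52  57  82 114 137 140]
 [136 116  78  64  53  48  51  70  99 136 139]
 [139 125  86  73  60  49  51  68 102 136 140]
 [139 131 104  86  70  56  66  87 116 138 139]
 [140 138 126 109  91  81  98 119 132 139 139]
 [139 139 138 130 119 117 127 137 138 140 139]
 [139 140 139 138 138 138 138 140 138 139 140]]
[ 2  2  6  7 30] [476.6        260.16666667] ((4.676470756530762, 5.029411792755127), 3.0467381477355957)
[ 0.4676 -0.3866  0.06  ] [ 0.468  -0.3872  0.058 ]
plate ((466.55224609375, -386.3598937988281), (44.31217575073242, 46.687747955322266), 0.17934603989124298) 0.058779981260832725
[ 395   55  101   23 1401] [ 0.9639 -0.2759  0.1292] ((963.8068237304688, -275.0499572753906), (249.84735107421875, 17.154823303222656), 89.80150604248047)
[429 199  27  26 426] [ 0.5656 -0.2783  0.1397] ((569.7847900390625, -280.3260498046875), (55.71184158325195, 47.658363342285156), 48.49104690551758)
[443 284  12  12  83] [ 0.3772 -0.2988  0.1279] ((376.44384765625, -298.82330322265625), (34.13199996948242, 9.744996070861816), 49.36967086791992)
```

Run:
```python
from h import *
s=load('top0');P=dep(s)
for lo in (.13,.14,.143):
    m=(P[...,2]>lo)&(P[...,2]<.16)&(P[...,0]>.5)&(P[...,0]<.65)&(P[...,1]<-.2)&(P[...,1]>-.4)
    n,l,st,c=cv2.connectedComponentsWithStats(m.astype(np.uint8)); i=1+st[1:,4].argmax()
    Q=P[l==i]; r=cv2.minAreaRect((Q[:,:2]*1000).astype(np.float32)); print(lo,len(Q),np.median(Q[:,2]),Q.mean(0),r)
    d=np.array(r[0])/1000-[.4672,-.3865]; print(np.degrees(np.arctan2(d[1],d[0])),np.hypot(*d)); d=Q.mean(0)[:2]-[.4672,-.3865]; print(np.degrees(np.arctan2(d[1],d[0])))
for r0 in ((.02,.05),):
  for tag in ('top0','w4'):
    s=load(tag);P=dep(s); b=np.array([.4672,-.3865]) if tag=='top0' else np.array([.469,-.3868])
    d=P[...,:2]-b; rr=np.hypot(d[...,0],d[...,1]); an=np.degrees(np.arctan2(d[...,1],d[...,0])); 
    for lo,hi in ((20,75),(110,165)):
      m=(rr>.05)&(rr<.09)&(an>lo)&(an<hi)&(P[...,2]>.006)&(P[...,2]<.05)
      Q=d[m]; 
      if len(Q)>10: print(tag,lo,len(Q),np.median(an[m]),np.median(P[m][:,2]),cv2.minAreaRect((Q*1000).astype(np.float32)))
```

```text
0.13 350 0.1453368889090858 [ 0.56709872 -0.28044712  0.14416093] ((567.1876831054688, -283.21270751953125), (47.8301887512207, 47.666954040527344), 48.38987350463867)
45.92995750700542 0.1437560487796793
46.71157789219448
0.14 281 0.14637058876758946 [ 0.57016481 -0.27895966  0.14614966] ((567.9931640625, -282.6894226074219), (46.02219772338867, 47.58941650390625), 49.24753189086914)
45.844913761520466 0.14469242516562675
46.245182692944745
0.143 235 0.14692175857489342 [ 0.57178921 -0.27856829  0.14700342] ((572.4848022460938, -278.58734130859375), (33.81427764892578, 45.85686111450195), 45.80973815917969)
45.70618786205873 0.15076482179158043
45.90106716855232
top0 20 151 46.960131033914045 0.02238831181297285 ((47.88132095336914, 50.75743865966797), (39.978458404541016, 26.155912399291992), 44.62812805175781)
top0 110 121 136.00403784979508 0.03191389411627177 ((-52.615230560302734, 45.74248504638672), (26.08045196533203, 40.4161262512207), 47.456138610839844)
w4 20 912 47.022357181365365 0.024162542313817092 ((48.21391677856445, 49.630767822265625), (40.38783264160156, 24.475038528442383), 46.06228256225586)
w4 110 947 135.62061981387794 0.03319065896261997 ((-49.583580017089844, 48.620426177978516), (19.96996307373047, 40.35322189331055), 45.92378234863281)
```

Request:
jog_arm(jaw=[1, 1, 1, 1, 1, 1, 1, 1], linear=[[-0.015, 0, 0], [-0.037, 0, 0], [-0.058, 0, 0], [-0.074, 0, 0], [-0.084, 0, 0.01], [-0.088, 0, 0.025], [-0.088, 0, 0.045], [-0.088, 0, 0.06]], delta_rot=[[0, 0, 0], [0, 0, -0.5], [0, 0, -1], [0, 0, -1.9], [0, 0, -1.9], [0, 0, -1.9], [0, 0, -1.9], [0, 0, -1.9]])

```text
clock: 7.02
eef_pos: [0.4698, -0.3862, 0.2571]
tool_rot: [0.7, 0.714, -0.0, -0.001]
ft_force: [0.4, 0.1, -0.9]
grip_width: 0.0112
```

Request:
jog_arm(jaw=[1, 1, 1, 1, 1, 1, 1, 1], linear=[[0, 0, 0.01], [0, 0, 0.018], [0, 0, 0.024], [0, 0, 0.027], [0, 0, 0.027], [0, 0, 0.027], [0, 0, 0.027], [0, 0, 0.027]], delta_rot=[[0, 0, 0], [0, 0, 0], [0, 0, 0], [0, 0, 0], [0, 0, 0], [0, 0, 0], [0, 0, 0], [0, 0, 0]])

```text
clock: 7.68
eef_pos: [0.4705, -0.3867, 0.2332]
tool_rot: [0.7, 0.714, 0.0, 0.001]
ft_force: [0.5, 0.6, -0.3]
grip_width: 0.0116
```

```bash
python3 -c "
from h import *
plan(.469,-.3872,.17,91)
snap('wrist','w5'); snap('scene','s5')
p=load('s5')['p'][150:270,330:450,::-1]
cv2.imwrite('pics/c6.png',cv2.convertScaleAbs(cv2.resize(p,None,fx=5,fy=5,interpolation=cv2.INTER_CUBIC),alpha=1.4))
print(proj(load('s5'),[.469,-.387,.06]))
"
```

```text
t 7.68 p [ 0.4705 -0.3867  0.2332] yaw 91.13 tilt 0.1 w 0.0116 F [ 0.5  0.6 -0.3]
shift [-0.0004 -0.0016  0.0632] rot [0.07 0.06 0.13]
[397.49595171 197.23906626]
```

View pics/w5.png

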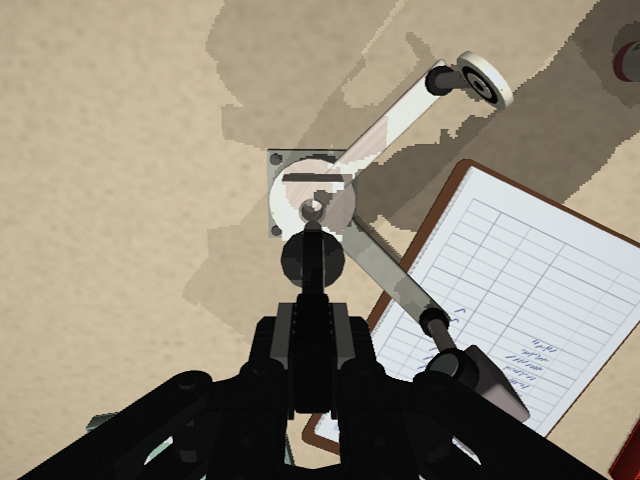

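View pics/c6.png

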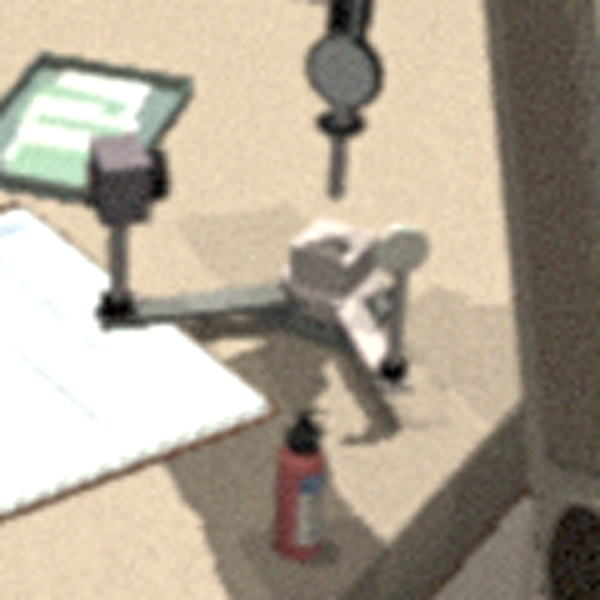

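Run:
```python
from h import *
s=load('w5')
cv2.imwrite('pics/c7.png',cv2.resize(s['p'][140:300,250:390,::-1],None,fx=4.5,fy=4.5,interpolation=cv2.INTER_NEAREST))
P=dep(s)
print(P[::1][205:290:6,313].round(4))
k=np.zeros((480,640),np.uint8);k[150:260,250:370]=abs(P[150:260,250:370,2]-.06)<.004
n,l,st,c=cv2.connectedComponentsWithStats(k); i=1+st[1:,4].argmax()
Q=P[l==i]; print(cv2.minAreaRect((Q[:,:2]*1000).astype(np.float32)),Q.min(0),Q.max(0))
print(proj(s,[[.469,-.387,.06],[.4705,-.3867,.092],[.4705,-.3867,.147]]))
```

```text
[[ 0.4716 -0.3859  0.0316]
 [ 0.4763 -0.3858  0.0323]
 [ 0.477  -0.3858  0.0467]
 [ 0.465  -0.3861  0.1019]
 [ 0.4544 -0.3863  0.1473]
 [ 0.4441 -0.3866  0.1876]
 [ 0.4447 -0.3865  0.1935]
 [ 0.4459 -0.3865  0.1975]
 [ 0.4472 -0.3865  0.2007]
 [ 0.4488 -0.3865  0.203 ]
 [ 0.4504 -0.3864  0.2052]
 [ 0.4519 -0.3864  0.2075]
 [ 0.4533 -0.3864  0.2099]
 [ 0.4557 -0.3863  0.2101]
 [ 0.4574 -0.3863  0.2118]]
((468.8311462402344, -386.4437561035156), (44.12965393066406, 44.172447204589844), 0.60496586561203) [ 0.44665522 -0.4083398   0.05600918] [ 0.49110428 -0.36427282  0.06233526]
[[311.54102391 211.3925891 ]
 [311.83635487 226.74221329]
 [311.64646141 257.93518597]]
```

View pics/c7.png

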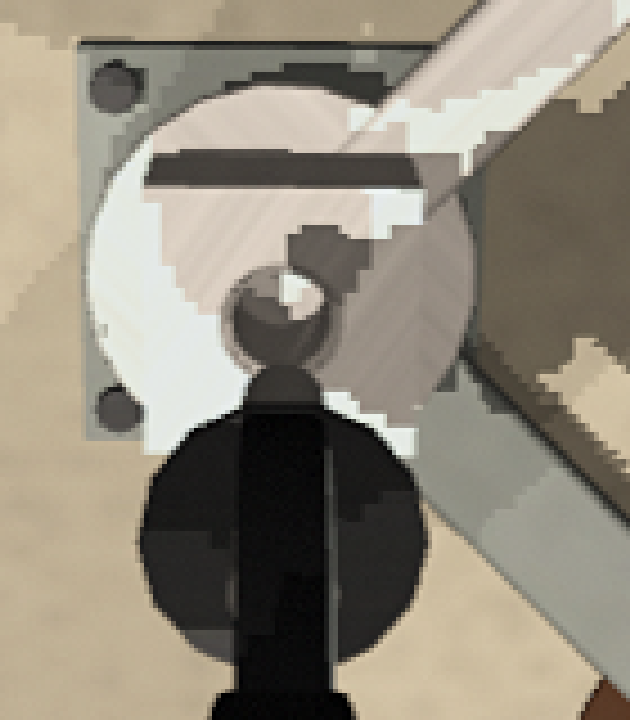

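Request:
jog_arm(jaw=[1, 1, 1, 1, 1, 1, 1, 1], linear=[[0, -0.001, 0.003], [-0.0007, -0.002, 0.008], [-0.0007, -0.002, 0.013], [-0.0007, -0.002, 0.018], [-0.0007, -0.002, 0.023], [-0.0007, -0.002, 0.028], [-0.0007, -0.002, 0.033], [-0.0007, -0.002, 0.036]], delta_rot=[[0, 0, 0], [0, 0, 0], [0, 0, 0], [0, 0, 0], [0, 0, 0], [0, 0, 0], [0, 0, 0], [0, 0, 0]])

```text
clock: 8.45
eef_pos: [0.4679, -0.3869, 0.1952]
tool_rot: [0.7, 0.714, -0.0, -0.001]
ft_force: [0.0, 0.5, -0.8]
grip_width: 0.0113
```

```bash
python3 -c "
from h import *
plan(.469,-.3872,.17,91)
snap('wrist','w6')
cv2.imwrite('pics/c8.png',cv2.resize(load('w6')['p'][110:290,240:390,::-1],None,fx=4,fy=4,interpolation=cv2.INTER_NEAREST))
"
```

```text
t 8.45 p [ 0.4679 -0.3869  0.1952] yaw 91.14 tilt 0.07 w 0.0113 F [ 0.   0.5 -0.8]
shift [-0.0004  0.0011  0.0252] rot [-0.05 -0.05  0.14]
```

View pics/c8.png

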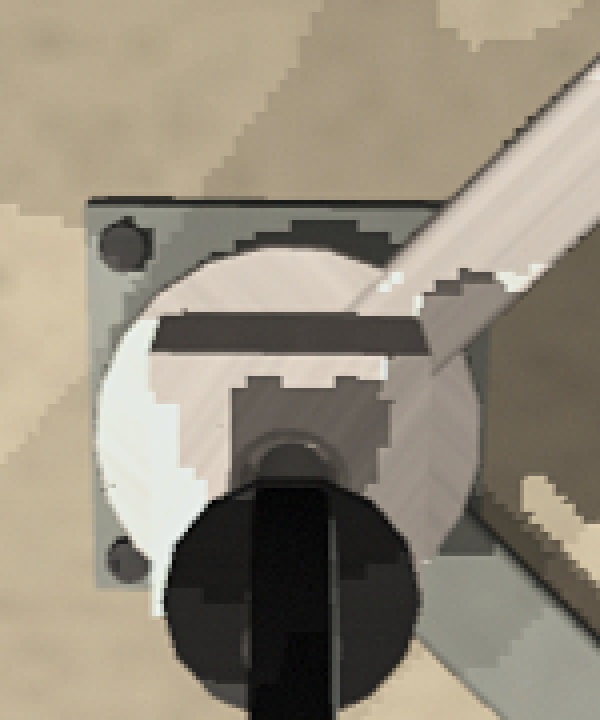

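Request:
jog_arm(jaw=[1, 1, 1, 1, 1, 1, 1, 1], linear=[[0, 0, 0.003], [0, 0, 0.007], [0, 0, 0.011], [0, 0, 0.015], [0, 0, 0.019], [0, 0, 0.023], [0, 0, 0.025], [0, 0, 0.025]], delta_rot=[[0, 0, 0], [0, 0, 0], [0, 0, 0], [0, 0, 0], [0, 0, 0], [0, 0, 0], [0, 0, 0], [0, 0, 0]])

```text
clock: 9.17
eef_pos: [0.4678, -0.3869, 0.1705]
tool_rot: [0.7, 0.714, -0.0, -0.001]
ft_force: [-0.6, 0.6, -1.0]
grip_width: 0.0111
```

Run:
```python
from h import *
plan(.469,-.3872,.17,91)
snap('wrist','w7'); snap('scene','s7')
s=load('s7');p=s['p'][150:240,340:450,::-1]
cv2.imwrite('pics/c9.png',cv2.convertScaleAbs(cv2.resize(p,None,fx=7,fy=6,interpolation=cv2.INTER_CUBIC),alpha=1.4))
P=dep(load('w7'))
# target/lens, face angle
b=np.array([.469,-.387]);d=P[...,:2]-b;an=np.degrees(np.arctan2(d[...,1],d[...,0]));rr=np.hypot(d[...,0],d[...,1])
for lo,hi in ((110,160),(20,70)):
    m=(rr>.05)&(rr<.09)&(an>lo)&(an<hi)&(P[...,2]>.006)&(P[...,2]<.05); print('arm',lo,m.sum(),np.median(an[m]),cv2.minAreaRect((d[m]*1000).astype(np.float32)))
    m=(rr>.1)&(rr<.15)&(an>lo)&(an<hi)&(P[...,2]>.11)&(P[...,2]<.145); Q=d[m]
    if m.sum()>50: print('high',m.sum(),Q.mean(0),np.median(an[m]),cv2.minAreaRect((Q*1000).astype(np.float32)))
# collar top: expected z .088
m=(rr<.02)&(P[...,2]>.07)&(P[...,2]<.105); print('collar z',m.sum(),np.percentile(P[m][:,2],[10,50,90]))
for z in (.06,.088,.152): print(proj(s,[.469,-.387,z]))
```

```text
t 9.17 p [ 0.4678 -0.3869  0.1705] yaw 91.13 tilt 0.08 w 0.0111 F [-0.6  0.6 -1. ]
shift [-0.0004  0.0012  0.0005] rot [-0.06 -0.05  0.14]
arm 110 2272 136.31006265806994 ((-49.7769775390625, 48.77555847167969), (20.434236526489258, 40.549293518066406), 45.85934829711914)
high 4039 [-0.0888535   0.08344722] 137.0023309086944 ((-88.40828704833984, 85.61713409423828), (35.91450500488281, 6.932374477386475), 44.898075103759766)
arm 20 1853 46.696800583320375 ((48.263648986816406, 49.712974548339844), (41.20411682128906, 24.2786922454834), 45.404747009277344)
high 171 [0.08743398 0.08320537] 42.99698051998522 ((83.41278076171875, 96.05225372314453), (6.033641815185547, 38.1475830078125), 18.468828201293945)
collar z 1842 [0.0873219  0.08823046 0.08915443]
[397.49595171 197.23906626]
[398.03269058 190.04924878]
[399.29555512 173.13270685]
```

View pics/c9.png

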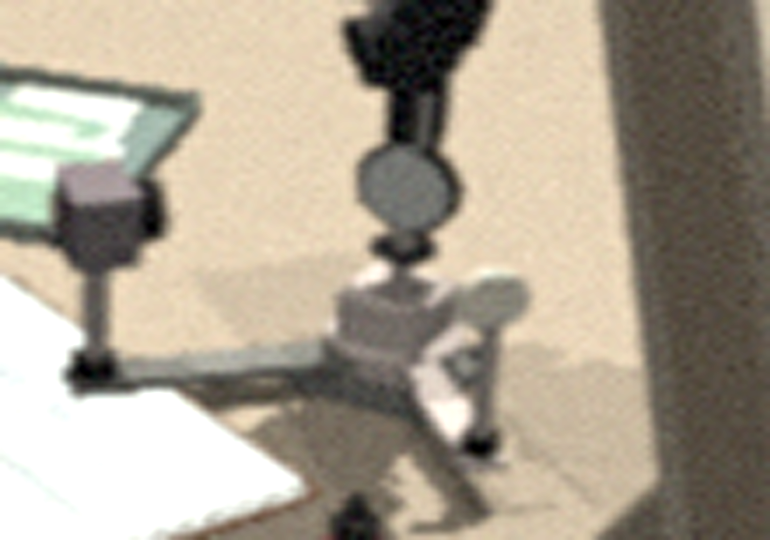

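View pics/w7.png

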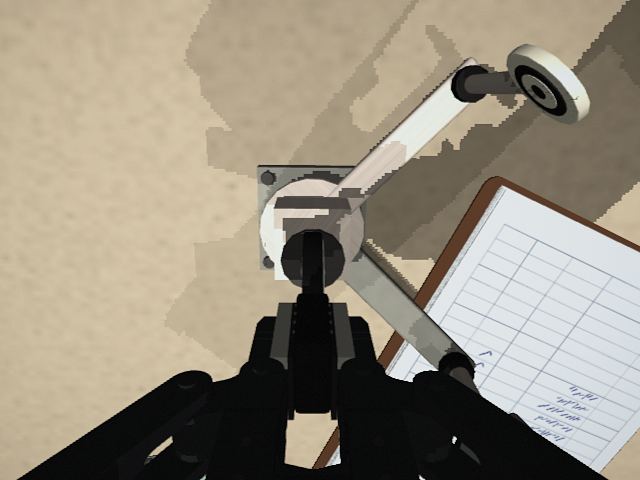

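Request:
jog_arm(jaw=[1, 1, 1, 1, 1, 1, 1, 1], linear=[[0, 0, 0], [0, 0, 0], [0, 0, 0], [0, 0, 0], [0, 0, 0], [0, 0, 0], [0, 0, 0], [0, 0, 0]], delta_rot=[[0, 0, 0], [0, 0, 0], [0, 0, 0], [0, 0, 0], [0, 0, 0], [0, 0, 0], [0, 0, 0], [0, 0, 0]])

```text
clock: 9.93
eef_pos: [0.4682, -0.3871, 0.1713]
tool_rot: [0.7, 0.714, 0.0, 0.0]
ft_force: [-0.4, -0.1, -1.0]
grip_width: 0.0114
```

Run:
```python
from h import *
plan(.469,-.3872,.17,91)
snap('scene','s8'); s=load('s8'); P=dep(s); a=load('scene0')
cv2.imwrite('pics/c10.png',cv2.convertScaleAbs(cv2.resize(s['p'][270:370,200:340,::-1],None,fx=5,fy=5),alpha=1.4))
```

```text
t 9.93 p [ 0.4682 -0.3871  0.1713] yaw 91.13 tilt 0.0 w 0.0114 F [-0.4 -0.1 -1. ]
shift [-0.0001  0.0008  0.0013] rot [ 0.   -0.    0.13]
```

View pics/c10.png

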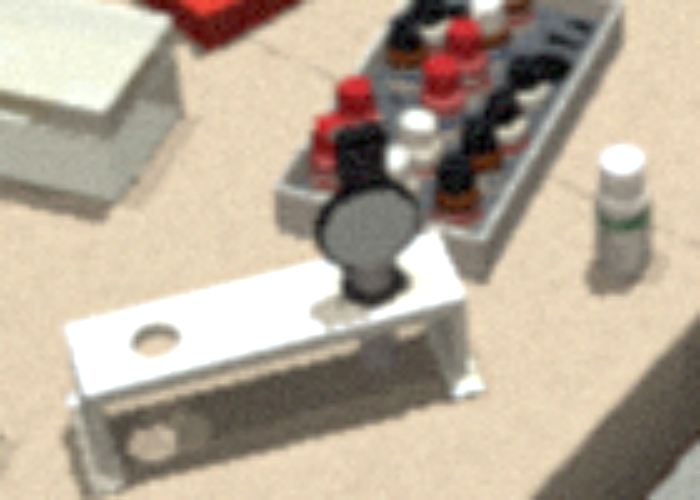

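The thick mirror still hangs upright in the rack and the vial is untouched. I'm handing the job in.

```bash
python3 -c "
from workcell import bot
print(bot.job_done())"
```

```text
the job is handed in; nothing more can be done
None
```

I took the slim mirror from the rack's far-left hole, having confirmed it by its narrower post in the scene view. I carried it over the stand, lowered its post into the bush, and handed the job in at about 10 s with the mirror still gripped.

Last checks:
- **Height:** the collar top measured 88 mm, so the foot is at about 29 mm. That puts the post about 31 mm into the bush and the mirror's middle at about 125 mm, level with the lens.
- **Upright:** the tool tilt was about 0°, and the measured side force was under 1 N.
- **Facing:** the tool yaw was 91.1°. The lens bears about 46° and the target about 136° from the bush, so half-way is about 91°. I worked this out from the two arms' bearings; I could not see the stand camera's own picture.
- **Surroundings:** the thick mirror hangs upright in its hole, the target stayed where it was measured at the start, and the vial still stands. I did not check the dropper bottle or pen again in the last picture, but nothing passed near them.

Position estimates disagreed a little. The top and wrist views placed the bush 2–3 mm apart, so I centred the post by the wrist view, and it entered without contact.

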